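Draw a parts crate forward from a deep shelf with the draw hook

TASK

Take the T-handled draw hook from its stand, reach in with it under the upper wire shelf, find the gap among the blanks standing behind the blue crate's front wall, hook the tip down over the lip there and draw the crate gently forward until its front sits squarely against the wooden stop at the front of the shelf. Do this with the hook alone, without touching the crate with the gripper or tipping it up, then hang the hook back in the fork of its stand by its crossbar. Leave the grey crate, the spray bottle and the knife where they are.

Things in the scene. Friction and masses are not known exactly. Their poses are not given: they have to be found in the camera images.
- hook: Draw hook, 0.2 kg: flat-sided brown wooden crossbar, 26 x 110 x 32 mm (x, y, z), on a 9 mm round steel bar. Origin: middle of the crossbar; z up out of the handle. The shank runs 175 mm down -z from the origin; below it the hook lies in the x-z plane. Hangs upright; grip it from above at mid-crossbar, across the 26 mm (fingers closing along x), firmly (about 100 N), or it turns in the fingers.
- hook_bend (a point): Bar centre at the hook's bend: (48, 0, -202) mm in the hook's frame. From the shank's foot at (0, 0, -175) a 55 mm arm runs here, 60 degrees off the shank towards +x. With the handle tilted 30 degrees from vertical, shank leading forward and down, this arm is level and the tip points straight down. Axes: the hook's.
- hook_tip (a point): Bar centre at the rounded end of the hook's tip (metal ends 4.5 mm beyond): (30, 0, -234) mm in the hook's frame. The tip is 36 mm long from the bend, at 90 degrees to the arm, turned back towards -x. Axes: the hook's.
- crate: Blue open plastic crate of knife-handle blanks, 200 x 150 x 85 mm (x, y, z). Origin: centre of its underside; front faces -x. Walls 4 mm; a top rim 8 mm high stands out 8 mm, outside only. With its load 0.6 to 0.9 kg; slides at about 3 to 7 N. Pulled by its lip hard against the stop (over about 12 N) it starts to tip up behind. Pulled off-centre it turns, until squared up by the stop.
- crate_lip (a point): Top of the blue crate's front wall, mid-width, mid-thickness: (-98, 0, 85) mm in the crate's frame. Close behind the wall five blanks 20 mm thick stand on end, at y = -58, -29, 0, 29, 58 mm, to 4 mm below the lip; just one of the middle three is short (53 mm below), leaving a gap 31 mm wide for the hook's tip. Which one varies: look, or feel with the tip. Axes: the crate's.
- crate_front (a point): Low on the outer face of the blue crate's front wall, mid-width: (-100, 0, 15) mm in the crate's frame. Axes: the crate's.
- rack: Fixed deep rack: plywood board 470 mm wide (y), top 30 mm above the bench, with a wooden stop along its front edge, 15 mm thick, 30 mm higher than the board. Origin: middle of the stop's inner face (which the crate must come up against), at bench height; x runs in to the back, z up. Both crates start with fronts 90 to 115 mm from the stop, turned up to 5 degrees, left or right.
- shelf_edge (a point): Middle of the lower front edge of the upper shelf, which overhangs the crates: (40, 0, 230) mm in the rack's frame. It is of steel wires in a green frame, 20 mm thick (top at 250), from x = 40 to 330 mm, on 20 mm posts at its corners (y = -225 and 225). Fixed tins and a carton stand on its rear edge, up to 310. Axes: the rack's.
- stand: Fixed dark steel hook stand: base plate 10 mm thick, x -120 to 50, y -55 to 55 mm; post at x = -85 mm; on it a fork of two prongs along x, 10 mm wide, middles at y = -28 and 28 mm (46 mm free between), ending at x = 26 mm, open towards +x. Prong tops 249 mm high; 8 mm upstands on them at x = -23 and 23 mm form a notch 40 mm long. Origin: on the bench below mid-notch.
- stand_rest (a point): Where the middle of the hook's crossbar lies when hung: 265 mm above the stand's origin. The crossbar lies across both prongs, within the notch, the shank hanging between the prongs and the hook's x pointing out of the fork. Axes: the stand's.
- grey_crate: Bystander: a grey crate like the blue one, with steel blade blanks, beside it on the shelf, about 210 mm centre to centre. Origin: centre of its underside.
- spray_bottle: Bystander: white spray bottle, 68 mm across, 195 mm high, on the bench beside the stand. Origin: centre of its underside.
- knife: Bystander: knife lying on its side on the brown 12 mm board, 250 mm long, handle 27 x 16 mm. Origin: under the front end of the handle; x points along the blade.
There are look-alikes about, which are no part of the job. What is shaped like the stand but pink is not meant.

How it is judged:
By the outcome, as a careful person would: the job done as asked, in the order asked, and still so for the second after the job is handed in, with the robot touching nothing.
It also fails if it takes over 72 s, if anything falls off the work surface, if the arm or the gripper's body presses on something with over 40 N, if the wrist force passes 120 N, or if a joint passes its speed limit or range.

ROBOT

A 6-joint arm with a two-finger parallel gripper is mounted at the origin on the work surface. World frame = base frame: x ahead of the robot, y to its left, z up, the work surface at z = 0. Lengths are in m, angles in rad, forces in N, time in s.
With the tool pointing down it reaches from about 0.3 to 0.95 m from the base axis. Payload 3.1 kg.
Tool frame: the origin (TCP) lies between the finger pads; the fingertips stand 8 mm ahead of it and the grasp point (between the pads) lies 11 mm behind it; z points along the fingers, y is the line along which they close (so a half turn about z gives the same grasp; the last joint's range is limited). The gripper opens to 85 mm and grips with 20 to 120 N. Pads are 22 mm wide; open, the fingers measure 114 mm over their backs; the gripper's body (76 mm by 85 mm) begins 54 mm behind the grasp point. The pads swing forward as they close: fully open they stand 13 mm farther back than shut.
Start: joints at [-1.357, 0.308, 1.634, -0, 1.2, -0.07], TCP at [0.175, -0.6, 0.211] pointing down, gripper open.
Joint ranges: [-3.06, 3.06], [-0.79, 1.96], [0.05, 2.63], [-1.19, 4.34], [0.05, 2.64], [-2.94, 2.94]. Speed limits (rad/s): [2.79, 2.79, 3.14, 3.14, 3.14, 3.14].

INTERFACE

Orientations are given as a unit quaternion [w, x, y, z].
In Python, from station import manip, cams gives the robot as it stands. The module is installed in compiled form; this text tells all that it offers.
- The arm moves only by the tool step_arm, never from a script. Its argument "moves" is a list of rows, each a list of 7 numbers: the closure, from 0 (fully open) to 1 (shut), then the shift along the world's x, y, z in units of 2 cm (1.0 is 2 cm), then the turn, a rotation vector about the world's x, y, z in units of pi rad (1.0 is pi rad). In form: [[jaw, dx, dy, dz, wx, wy, wz], ...]. A call has 1 to 12 rows; each row shifts and turns the commanded pose from where the row before left it; what a row does not reach is not made up. A row lasts 1/10 s, in which the tool goes at most 50 mm and 8.59 degrees, less where a joint would pass 70% of its speed; a pose out of reach is approached as far as the arm can. A call with a number of a shift or a turn outside -1 to 1 is refused whole. A call with a gripper value outside its range is refused whole. The fingers move at their own pace and stop on an object; "squeeze" is the grip in N (left out, the last holds). Time passes only in rows, so rows that do not move let the fingers close. It gives the time, the measured TCP pose, the force, the opening and the grip force at its end, in the units of the state.
- manip.get_state(): the state, without advancing time (a new reading comes with each control period).
- cams.read_camera(name): name is "scene" or "side" or "wrist"; returns the picture (420x560x3 uint8, red, green, blue); there is no depth.
- cams.camera_params(name): a dict with "fx", "fy", "cx", "cy" (pixels), "extrinsics" (4x4, takes a point from world to camera coordinates); the wrist camera has in their place "T_tool_cam" (4x4, takes a point from camera to tool coordinates, whose origin is the TCP and whose axes are the flange's). Camera axes: x right, y up, looking along -z (the intrinsics and any distortion apply to the point x, -y, -z); pixel columns grow to the right and rows downward; lengths in m; the calibration is good to about 2 mm. A picture is of the moment at which its call begins: read the wrist's pose just before it. camera_params takes no time and is no camera call.
- manip.hand_in(): hands the job in; it is judged then, once.
The state is a dict: "time_s": time; "joint_positions": joint angles; "dq": joint speeds; "joint_efforts": joint torques, N m; "tool_pos": TCP position; "tool_rot": TCP orientation; "wrist_force": force on the tool from outside, world axes, zero at the start; "wrist_torque": the same for the moment, N m; "opening": opening from 0.0 (shut) to 1.0 (fully open); "grip_force": force on a finger pad.
Only numpy, scipy, OpenCV 4.12 (cv2) and the standard library are available. Lean on these libraries where they do the work, as an engineer would, in place of code of your own. Each camera call takes 0.05 s, during which the arm holds its last target. There are 200 camera calls.

## Working session

There is one attempt and no reset: what is moved stays moved. The work goes in short steps, Python scripts to look and compute and a tool call to move; the robot and the scene stay as the last step left them, time stands still between calls to the robot, and variables do not carry over. Pictures are saved under pics/ and viewed, at most 10 in all, crops included, and the job is handed in when it is done.

Besides the shell and the picture viewer there is one more tool, called after "Emit:" as name([rows], argument=value, ...), one row to a line, values as JSON. step_arm: Moves the arm, as the interface text tells. Its arguments: {"type":"object","properties":{"moves":{"type":"array","items":{"type":"array","items":{"type":"number","minimum":-1,"maximum":1}}},"squeeze":{"type":"number"}},"required":["moves"]}

```bash
mkdir -p pics
cat > h.py <<'E'
import numpy as np, cv2
from scipy.spatial.transform import Rotation as R
from station import manip, cams
def ray(name,u,v,st=None):
    p=cams.camera_params(name); d=np.array([(u-p['cx'])/p['fx'],-(v-p['cy'])/p['fy'],-1.])
    if name=='wrist':
        q=st['tool_rot']; T=np.eye(4); T[:3,:3]=R.from_quat([q[1],q[2],q[3],q[0]]).as_matrix(); T[:3,3]=st['tool_pos']
        M=T@np.array(p['T_tool_cam'])
    else: M=np.linalg.inv(np.array(p['extrinsics']))
    d=M[:3,:3]@d; return M[:3,3],d/np.linalg.norm(d)
def onz(r,z): return r[0]+r[1]*(z-r[0][2])/r[1][2]
def tri(*rs):
    A=sum(np.eye(3)-np.outer(d,d) for o,d in rs); b=sum((np.eye(3)-np.outer(d,d))@o for o,d in rs)
    p=np.linalg.solve(A,b); return p,[np.linalg.norm(np.cross(p-o,d)) for o,d in rs]
def proj(name,X):
    p=cams.camera_params(name); c=np.array(p['extrinsics'])@np.append(X,1)
    return p['cx']-p['fx']*c[0]/c[2], p['cy']+p['fy']*c[1]/c[2]
E
python3 - <<'E'
from h import *
np.set_printoptions(precision=4,suppress=True)
print(manip.get_state())
for n in ['scene','side','wrist']:
    cv2.imwrite(f'pics/{n}0.png',cams.read_camera(n)[:,:,::-1]); p=cams.camera_params(n); print(n,p)
E
```

```text
{'time_s': 0.0, 'joint_positions': array([-1.3567,  0.309 ,  1.6352,  0.    ,  1.1997, -0.0697]), 'dq': array([ 0.0026, -0.0014, -0.0018, -0.0013,  0.0004,  0.0014]), 'joint_efforts': array([  0.0006, -41.5255, -27.6665,  -0.0001,   0.0102,   0.    ]), 'tool_pos': array([ 0.1748, -0.5991,  0.2099]), 'tool_rot': array([-0.0012,  0.9899,  0.1414, -0.0001]), 'wrist_force': array([0.1572, 0.3147, 0.0602]), 'wrist_torque': array([-0.0406,  0.0033,  0.0093]), 'grip_force': 0.0, 'opening': 1.0026431796516606}
scene {'fx': 436.71546625135426, 'fy': 436.71546625135426, 'cx': 281.36819314546307, 'cy': 210.87579418667949, 'extrinsics': array([[ 0.2289,  0.9733, -0.0149, -0.0759],
       [-0.8381,  0.2048,  0.5057,  0.3983],
       [ 0.4952, -0.1032,  0.8626, -2.1111],
       [ 0.    ,  0.    ,  0.    ,  1.    ]])}
side {'fx': 390.48870225069925, 'fy': 390.48870225069925, 'cx': 284.86476882769733, 'cy': 210.03130857286064, 'extrinsics': array([[-0.9748, -0.2228, -0.0082,  0.5178],
       [ 0.1244, -0.574 ,  0.8093, -0.2287],
       [-0.185 ,  0.788 ,  0.5873, -1.3495],
       [ 0.    ,  0.    ,  0.    ,  1.    ]])}
wrist {'fx': 341.6185258423244, 'fy': 341.6185258423244, 'cx': 281.1940324884072, 'cy': 210.92649501581425, 'T_tool_cam': array([[ 0.0009,  0.9653,  0.261 ,  0.0658],
       [ 1.    , -0.0007, -0.0006, -0.0015],
       [-0.0004,  0.261 , -0.9653, -0.163 ],
       [ 0.    ,  0.    ,  0.    ,  1.    ]])}
```

Run:
```python
import cv2
for n in ['scene','side']:
    i=cv2.imread(f'pics/{n}0.png'); cv2.imwrite(f'pics/{n}0b.png',cv2.resize(i,(800,600),interpolation=cv2.INTER_CUBIC))
```

```text
(no output)
```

View pics/scene0b.png

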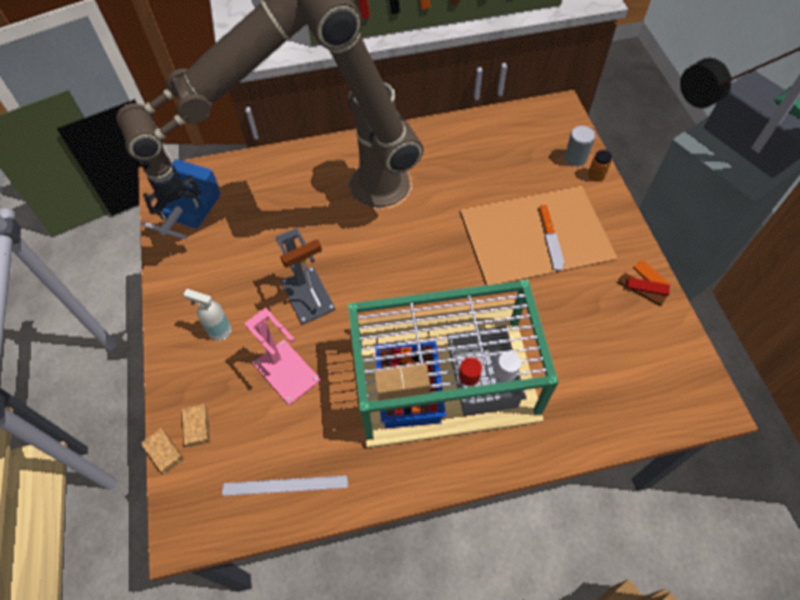

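View pics/side0b.png

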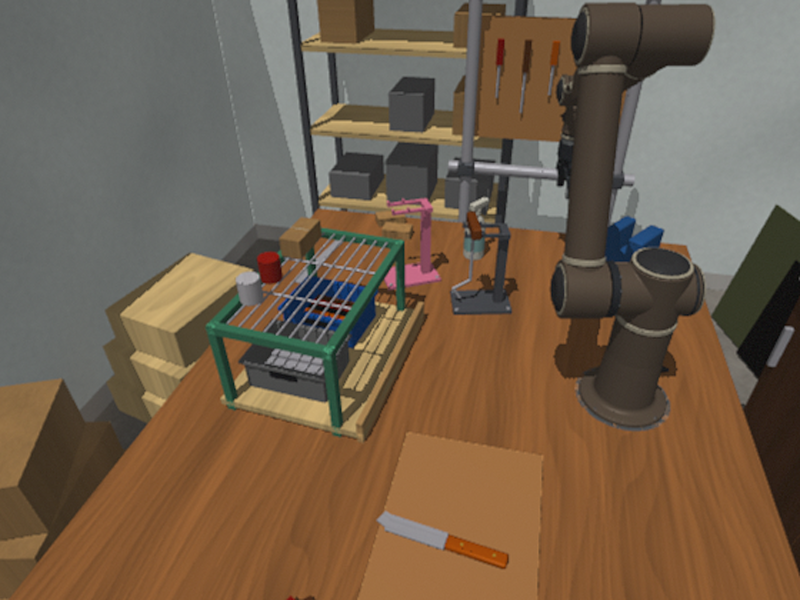

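The pink fork at (275,345) is the look-alike. The dark stand at (300,275), which holds the brown crossbar at (302,252), fits the description. I'll confirm that in an enlarged crop and measure from it.

Run:
```python
import cv2, numpy as np
a=cv2.imread('pics/scene0.png'); b=cv2.imread('pics/side0.png')
def crop(i,u,v,w,h,s):
    c=cv2.resize(i[v:v+h,u:u+w],None,fx=s,fy=s,interpolation=cv2.INTER_CUBIC)
    for k in range(0,w,10): 
        cv2.line(c,(int(k*s),0),(int(k*s),8),(255,255,255),1); cv2.putText(c,str(u+k),(int(k*s),20),0,.35,(255,255,255),1)
    for k in range(0,h,10):
        cv2.line(c,(0,int(k*s)),(8,int(k*s)),(255,255,255),1); cv2.putText(c,str(v+k),(10,int(k*s)+4),0,.35,(255,255,255),1)
    return c
cv2.imwrite('pics/stand1.png',np.hstack([crop(a,180,150,66,100,6),crop(b,305,130,66,100,6)]))
cv2.imwrite('pics/rack1.png',np.hstack([crop(a,240,190,160,130,2.5),crop(b,140,155,160,130,2.5)]))
```

```text
(no output)
```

View pics/stand1.png

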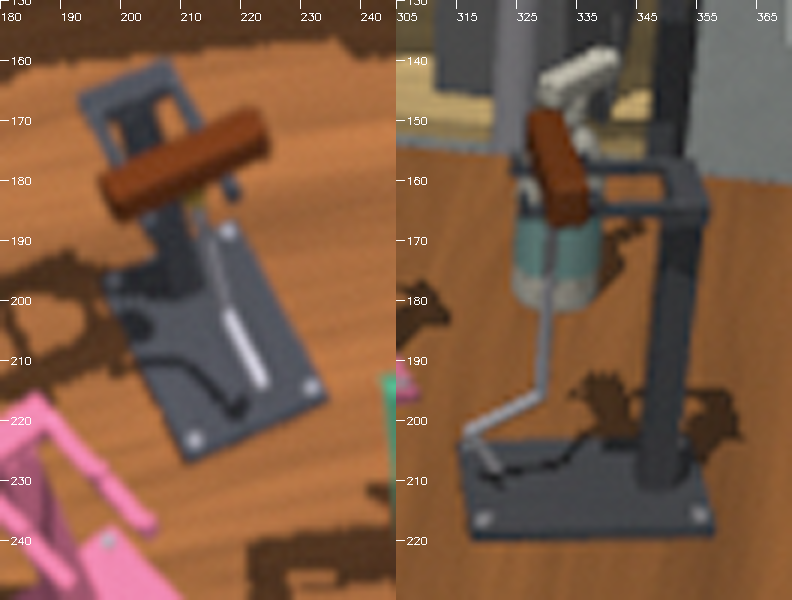

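View pics/rack1.png

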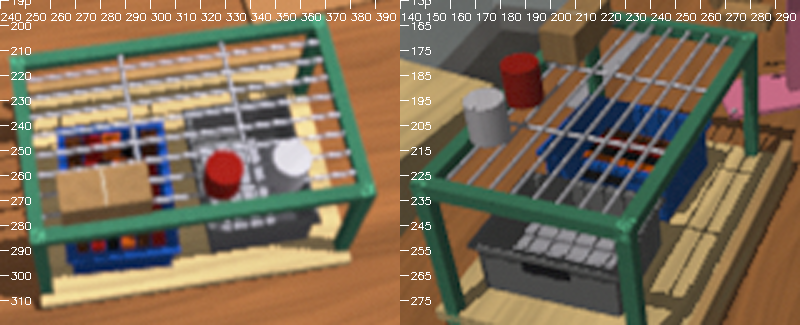

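The crops confirm the dark stand with the hook in it. Its plate corners are at scene (211,226) and (234,216). The blue crate's rim shows through the wires, with scene corners at (263,241), (306,239), (312,293) and (267,296). Next I'll fit the poses.

```bash
cat >> h.py <<'E'
from scipy.optimize import least_squares
def fit(obs,x0):  # obs: (cam,local xyz mm,(u,v)); x0: x,y,z,yaw
    def f(p): return np.concatenate([np.subtract(proj(c,R.from_euler('z',p[3]).apply(np.array(l)/1e3)+p[:3]),uv) for c,l,uv in obs])
    r=least_squares(f,x0,loss='soft_l1'); return r.x,f(r.x).reshape(-1,2)
E
python3 - <<'E'
from h import *
np.set_printoptions(precision=4,suppress=True)
S='scene';D='side'
r0=onz(ray(S,212,178),.265); print(r0)
hook=[(S,(-13,-55,16),(196.5,179.5)),(S,(-13,55,16),(222.5,168)),(S,(13,-55,-16),(201,187)),(S,(13,55,-16),(225,176)),
(D,(-13,55,16),(336.5,161)),(D,(13,55,16),(330,163)),(D,(-13,-55,16),(333,148)),(D,(13,-55,16),(327.5,149)),(D,(13,55,-16),(330.5,168)),(D,(-13,55,-16),(337,167)),
(D,(48,0,-202),(316.5,202)),(D,(30,0,-238),(322,210)),(S,(48,0,-202),(218,202)),(S,(0,0,-175),(329.5,196)) if 0 else (D,(0,0,-175),(329.5,196))]
for n,o,x0 in [('hook',hook,[*r0,0.3]),
('stand',[(S,(50,-55,10),(211,225.5)),(S,(50,55,10),(234,215.5)),(S,(-120,55,10),(218,186)),(D,(50,55,10),(318,218)),(D,(-120,55,10),(357.5,217)),(D,(50,-55,10),(316,203.5))],[r0[0],r0[1],0,.3]),
('rack',[(S,(40,-235,250),(244,213.2)),(S,(40,235,250),(370,200)),(S,(330,235,250),(388.8,266)),(S,(330,-235,250),(251.2,286)),(D,(40,-235,250),(282,169)),(D,(40,235,250),(232,243.8)),(D,(330,235,250),(144.8,229))],[.4,0,0,0]),
('crate',[(S,(-108,-83,85),(263.2,241.2)),(S,(-108,83,85),(306,238.8)),(S,(108,83,85),(312,293)),(S,(108,-83,85),(267,296))],[.6,-.1,.03,0])]:
    p,e=fit(o,x0); print(n,p,np.degrees(p[3])); print(e.round(1).tolist())
E
```

```text
[ 0.4177 -0.2848  0.265 ]
hook [ 0.4099 -0.2878  0.2606  0.2613] 14.969456311701467
[[-1.0, -1.5], [-0.1, -1.5], [-1.2, 0.9], [1.3, 0.3], [1.1, 0.5], [0.6, -1.3], [0.5, -0.1], [-0.6, -0.9], [-0.5, 1.2], [-0.1, 2.1], [0.7, -0.1], [-0.9, -1.2], [5.2, 11.5], [-0.4, 0.2]]
stand [ 0.4103 -0.2987 -0.0028  0.2559] 14.66257838073805
[[-0.5, 0.5], [0.2, -0.3], [0.2, -0.0], [-0.2, 0.3], [1.4, 0.2], [-0.7, -0.5]]
rack [ 0.5614  0.0383 -0.0052 -0.0883] -5.059271385483497
[[-1.2, -0.9], [-1.1, -4.2], [0.9, 1.6], [0.1, 1.1], [1.4, -0.4], [-0.1, 4.1], [-0.7, -0.2]]
crate [ 0.7715 -0.0803  0.0313 -0.16  ] -9.165537001508252
[[-0.0, 0.7], [0.3, 0.0], [0.4, -0.5], [-0.8, -0.1]]
```

Emit:
step_arm([
  [0,0.7,0.97,1,0,0,0.031],
  [0,0.7,0.97,1,0,0,0.031],
  [0,0.7,0.97,1,0,0,0.031],
  [0,0.7,0.97,1,0,0,0.031],
  [0,0.7,0.97,1,0,0,0.031],
  [0,0.7,0.97,1,0,0,0.031],
  [0,0.7,0.97,1,0,0,0.031],
  [0,0.7,0.97,1,0,0,0.031],
  [0,0.7,0.97,0,0,0,0.031],
  [0,0.7,0.97,0,0,0,0.031],
  [0,0.7,0.97,0,0,0,0.031],
  [0,0.7,0.97,0,0,0,0.031],
], squeeze=100)

```text
time_s: 1.35
tool_pos: [0.3433, -0.3662, 0.3709]
tool_rot: [-0.0, 0.746, 0.666, 0.0]
wrist_force: [0.3, -0.9, -0.2]
opening: 0.999
grip_force: 0.0
```

Emit:
step_arm([
  [0,0.9,0.9,0,0,0,0.031],
  [0,0.9,0.9,0,0,0,0.031],
  [0,0.9,0.9,0,0,0,0.031],
  [0,0.9,0.9,0,0,0,0.027],
  [0,0,0,0,0,0,0],
  [0,0,0,0,0,0,0],
])

```text
time_s: 1.95
tool_pos: [0.4149, -0.2949, 0.3708]
tool_rot: [-0.0, 0.61, 0.793, -0.0]
wrist_force: [-0.1, 0.0, -0.1]
opening: 0.998
grip_force: 0.0
```

Run:
```python
from h import *
np.set_printoptions(precision=4,suppress=True)
s=manip.get_state(); i=cams.read_camera('wrist')[:,:,::-1]; cv2.imwrite('pics/w1.png',i)
import pickle; pickle.dump(s,open('w1.pkl','wb'))
cv2.imwrite('pics/w1b.png',cv2.resize(i,(800,600),interpolation=cv2.INTER_CUBIC))
print(s['time_s'],s['tool_pos'],s['tool_rot'],s['joint_positions'])
```

```text
1.95 [ 0.4149 -0.2949  0.3708] [-0.0004  0.6098  0.7925 -0.0003] [-0.7031 -0.0269  1.6957 -0.0007  1.4736 -0.9621]
```

View pics/w1b.png

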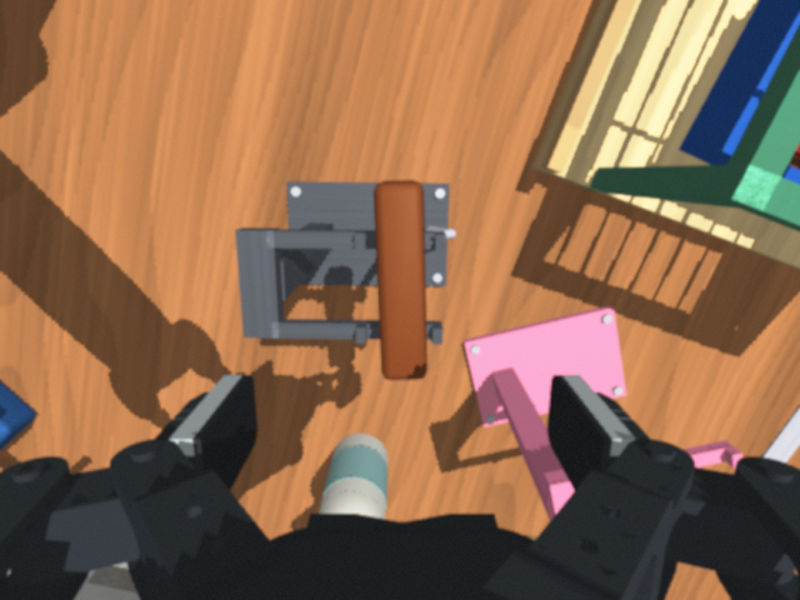

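The wrist picture shows the crossbar's top-face corners at (378,184), (420,183), (427,376) and (386,378) in 800-pixel coordinates. The prong tips are at (440,243) and (440,333).

Run:
```python
from h import *; import pickle
np.set_printoptions(precision=4,suppress=True)
s=pickle.load(open('w1.pkl','rb'))
W=lambda u,v:ray('wrist',u*.7,v*.7,s)
c=[onz(W(*p),.281) for p in [(378,184),(420,183),(427,376),(386,378)]]
print(np.mean(c,0)); 
n=(c[0]+c[1])/2; f=(c[2]+c[3])/2; d=n-f; print('len',np.linalg.norm(d),'w',np.linalg.norm(c[1]-c[0]),np.linalg.norm(c[2]-c[3]),'yaw',np.degrees(np.arctan2(-d[0],d[1])))
# height check: mid top via side/scene
print('tri', tri(W(402.7,280),ray('scene',210.5,176),ray('side',331.7,155.5)))
# stand: prong tops front end & rear
a=[onz(W(*p),.249) for p in [(441,243),(441,333),(265,240),(265,330)]]; print(a)
# upstands tops
b=[onz(W(*p),.257) for p in [(433,242),(435,333),(359,242),(361,335)]]; print(b,np.mean(b,0))
# base plate bolts/corners z=.01
k=[onz(W(*p),.010) for p in [(288,184),(449,184),(446,286)]];print(k)
d=k[1]-k[0]; print('yaw',np.degrees(np.arctan2(d[1],d[0])), np.linalg.norm(d),np.linalg.norm(k[1]-k[2]))
```

```text
[ 0.4133 -0.2872  0.281 ]
len 0.10544254464185827 w 0.021165403441080224 0.022988158899351952 yaw 17.091509090494615
tri (array([ 0.4122, -0.2877,  0.2723]), [np.float64(0.0015590253548807493), np.float64(0.0010427889513320878), np.float64(0.001204399924770108)])
[array([ 0.4303, -0.2641,  0.249 ]), array([ 0.4457, -0.3175,  0.249 ]), array([ 0.3303, -0.2889,  0.249 ]), array([ 0.3406, -0.3435,  0.249 ])]
[array([ 0.4248, -0.2638,  0.257 ]), array([ 0.4409, -0.316 ,  0.257 ]), array([ 0.3841, -0.2746,  0.257 ]), array([ 0.3984, -0.3286,  0.257 ])] [ 0.412  -0.2957  0.257 ]
[array([ 0.2859, -0.2745,  0.01  ]), array([ 0.4484, -0.2313,  0.01  ]), array([ 0.4759, -0.3371,  0.01  ])]
yaw 14.896589823000104 0.16812950901478488 0.10935001644607795
```

Emit:
step_arm([
  [0,-0.04,0.2,-0.9,0,0,0.006],
  [0,-0.04,0.19,-0.9,0,0,0.006],
  [0,0,0,-0.9,0,0,0],
  [0,0,0,-0.9,0,0,0],
  [0,0,0,-0.8,0,0,0],
  [0,0,0,-0.7,0,0,0],
  [0,0,0,-0.5,0,0,0],
  [0,0,0,-0.24,0,0,0],
  [0,0,0,0,0,0,0],
  [0,0,0,0,0,0,0],
])

```text
time_s: 3.0
tool_pos: [0.4137, -0.2878, 0.255]
tool_rot: [0.001, 0.595, 0.804, -0.0]
wrist_force: [0.8, 0.3, -0.3]
opening: 1.0
grip_force: 0.0
```

Emit:
step_arm([
  [1,0,0,0,0,0,0],
  [1,0,0,0,0,0,0],
  [1,0,0,0,0,0,0],
  [1,0,0,0,0,0,0],
  [1,0,0,0,0,0,0],
  [1,0,0,0,0,0,0],
  [1,0,0,0,0,0,0],
  [1,0,0,0,0,0,0],
], squeeze=100)

```text
time_s: 3.8
tool_pos: [0.4135, -0.2876, 0.2552]
tool_rot: [0.0, 0.595, 0.804, -0.0]
wrist_force: [-1.1, 1.0, 5.7]
opening: 0.262
grip_force: 98.3
```

Emit:
step_arm([
  [1,0,0,0.5,0,0,0],
  [1,0,0,0.5,0,0,0],
  [1,0,0,0.5,0,0,0],
  [1,0.9,0.24,0,0,0,0],
  [1,0.9,0.24,0,0,0,0],
  [1,0.9,0.24,0,0,0,0],
  [1,0.9,0.24,0.2,0,0,0],
  [1,0,0.2,1,0,0,0],
  [1,0,0.5,1,0,0,0],
  [1,0,0.8,0.5,0,0,-0.03],
  [1,-0.3,1,0,0,0,-0.03],
  [1,-0.3,1,0,0,0,-0.03],
])

```text
time_s: 5.0
tool_pos: [0.4747, -0.1969, 0.3382]
tool_rot: [-0.0, 0.703, 0.711, 0.0]
wrist_force: [-0.1, -0.0, -2.3]
opening: 0.258
grip_force: 98.7
```

Emit:
step_arm([
  [1,-0.3,1,0,0,0,-0.03],
  [1,-0.3,1,0,0,0,-0.015],
  [1,0,1,0,0,0,0],
  [1,0,1,0,0,0,0],
  [1,0,1,0,0.004,-0.034,0],
  [1,0,1,0,0.004,-0.034,0],
  [1,0,0,0,0.004,-0.034,0],
  [1,0,0,0,0.004,-0.034,0],
  [1,0,0,0,0.003,-0.03,0],
  [1,0,0,0,0,0,0],
  [1,0,0,0,0,0,0],
])

```text
time_s: 6.1
tool_pos: [0.4614, -0.0779, 0.3382]
tool_rot: [0.147, 0.725, 0.638, 0.212]
wrist_force: [0.5, -0.1, -1.8]
opening: 0.257
grip_force: 98.9
```

Run:
```python
from h import *
np.set_printoptions(precision=4,suppress=True)
s=manip.get_state(); i=cams.read_camera('wrist')[:,:,::-1]; cv2.imwrite('pics/w2.png',i)
import pickle; pickle.dump(s,open('w2.pkl','wb'))
cv2.imwrite('pics/w2b.png',cv2.resize(i,(800,600),interpolation=cv2.INTER_CUBIC))
q=s['tool_rot'];M=R.from_quat([q[1],q[2],q[3],q[0]]).as_matrix()
print(s['time_s'],s['tool_pos'],M,s['joint_positions'],s['wrist_force'],s['wrist_torque'])
```

```text
6.1 [ 0.4614 -0.0779  0.3382] [[ 0.0952  0.8631  0.4959]
 [ 0.9882 -0.1421  0.0575]
 [ 0.1201  0.4846 -0.8664]] [-0.4605 -0.4454  2.1738  0.3315  0.989  -0.4566] [ 0.5389 -0.0565 -1.8452] [-0.0513  0.5348 -0.0286]
```

View pics/w2b.png

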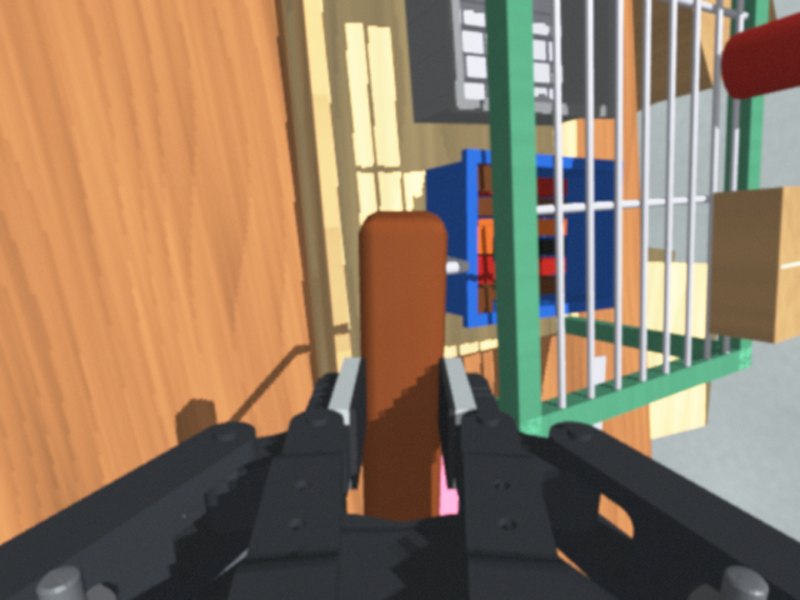

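The picture shows the crossbar held in the fingers and the hook end at (455,266). The blue crate's rim starts at (467,150)–(470,325), with coloured blanks behind its front wall around x≈487. I'll enlarge that area.

Run:
```python
import cv2
i=cv2.imread('pics/w2.png'); u,v,w,h,s=290,90,115,150,4
s=4; c=cv2.resize(i[v:v+h,u:u+w],None,fx=6,fy=4,interpolation=cv2.INTER_CUBIC)
for k in range(0,w,10): cv2.line(c,(k*6,0),(k*6,6),(255,255,255),1); cv2.putText(c,str(u+k),(k*6,16),0,.4,(255,255,255),1)
for k in range(0,h,10): cv2.line(c,(0,k*4),(6,k*4),(255,255,255),1); cv2.putText(c,str(v+k),(8,k*4+4),0,.4,(255,255,255),1)
cv2.imwrite('pics/w2c.png',c)
```

```text
(no output)
```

View pics/w2c.png

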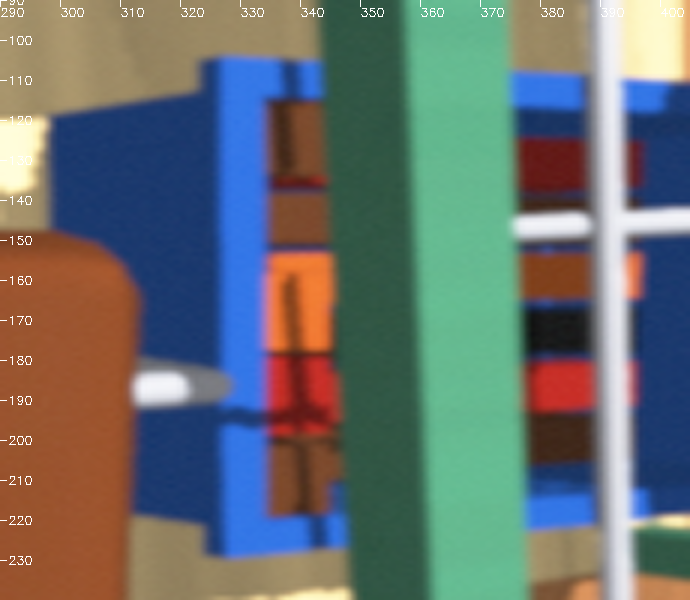

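The front blanks, from +y to −y, span rows 115–135, 138–151, 153–177, 179–199 and 200–219. The second one (+29) looks narrower and darker, so it is the likely short one. I'll check that by projection.

Run:
```python
from h import *; import pickle
np.set_printoptions(precision=4,suppress=True)
s=pickle.load(open('w2.pkl','rb'))
W=lambda u,v:ray('wrist',u,v,s)
print('cam',W(281,210)[0])
# crate: rim front outer corners, wall inner edge; rim top z .115
P={'FL':(326,104.5),'FR':(327,229),'backL':(398,117),'inL':(334,115),'inR':(334.5,219)}
# outer front corner pixels: front edge of rim top
for k,p in P.items(): print(k,onz(W(*p),.115))
a=onz(W(326,104.5),.115);b=onz(W(327,229),.115);d=a-b
yaw=np.arctan2(-d[0],d[1]);print('w',np.linalg.norm(d),'yaw',np.degrees(yaw)); mid=(a+b)/2;print('front rim mid',mid)
Rz=R.from_euler('z',yaw)
C=mid-Rz.apply([-.108,0,0]);C[2]=.03;print('crate origin',C)
for v in (115,135,138,151,153,177,179,199,200,219):
    r=W(338,v); print(v,[ (1e3*Rz.inv().apply(onz(r,z)-C))[:2].round(1).tolist() for z in (.111,.062)])
# rack: board z .03, stop: inner top edge, z=.06
for z,ps in {.06:[(281*.7,0),(313*.7,375*.7),(302*.7,0),(328*.7,300*.7)],.03:[(350*.7,165*.7)]}.items():
    print(z,[onz(W(*p),z)[:2].round(4).tolist() for p in ps])
# shelf front lower edge: green left edge
f=[onz(W(*p),.23) for p in [(488*.7,0),(500*.7,425*.7),(493*.7,200*.7)]]; print('shelf',f); d=f[0]-f[1];print('yaw',np.degrees(np.arctan2(-d[0],d[1])))
f=[onz(W(*p),.25) for p in [(532*.7,20*.7),(541*.7,415*.7)]]; print('shelf top inner?',f)
# hook tip bend seen
q=s['tool_rot'];M=R.from_quat([q[1],q[2],q[3],q[0]]).as_matrix()
H=np.column_stack([M[:,1],M[:,0],-M[:,2]]); o=s['tool_pos']-.011*M[:,2]
for l in [(0,0,0),(48,0,-202),(30,0,-234)]: print('hook',l,o+H@(np.array(l)/1e3))
r=W(326,186); print('bend ray x-plane', r[0]+r[1]*((o+H@[.048,0,-.202])[0]-r[0][0])/r[1][0])
```

```text
cam [ 0.3866 -0.0208  0.4873]
FL [0.6687 0.0155 0.115 ]
FR [ 0.6471 -0.1478  0.115 ]
backL [ 0.7979 -0.0124  0.115 ]
inL [0.6798 0.0012 0.115 ]
inR [ 0.6615 -0.1371  0.115 ]
w 0.1646750871737715 yaw -7.52454615006425
front rim mid [ 0.6579 -0.0662  0.115 ]
crate origin [ 0.765  -0.0803  0.03  ]
115 [[-85.3, 70.5], [-46.5, 78.5]]
135 [[-85.4, 44.2], [-46.7, 48.7]]
138 [[-85.4, 40.2], [-46.7, 44.2]]
151 [[-85.5, 22.8], [-46.8, 24.5]]
153 [[-85.5, 20.1], [-46.8, 21.5]]
177 [[-85.6, -12.6], [-46.9, -15.5]]
179 [[-85.7, -15.3], [-47.0, -18.6]]
199 [[-85.8, -43.1], [-47.1, -49.9]]
200 [[-85.8, -44.5], [-47.1, -51.5]]
219 [[-85.9, -71.3], [-47.2, -81.8]]
0.06 [[0.5388, 0.1539], [0.5065, -0.1675], [0.5572, 0.1549], [0.5336, -0.1015]]
0.03 [[0.5905, 0.0196]]
shelf [array([0.6112, 0.0917, 0.23  ]), array([ 0.5848, -0.1857,  0.23  ]), array([ 0.5991, -0.0294,  0.23  ])]
yaw -5.443586076268077
shelf top inner? [array([0.6266, 0.0737, 0.25  ]), array([ 0.6053, -0.1785,  0.25  ])]
hook (0, 0, 0) [ 0.4559 -0.0785  0.3477]
hook (48, 0, -202) [ 0.5975 -0.0737  0.1959]
hook (30, 0, -234) [ 0.5979 -0.0694  0.1595]
bend ray x-plane [ 0.5975 -0.0749  0.1934]
```

The missing shadow line and the smaller width both point to the +29 blank being the short one. I'll work out the pre-insert pose.

```bash
cat >> h.py <<'E'
def cur():
    s=manip.get_state(); q=s['tool_rot']; return s,R.from_quat([q[1],q[2],q[3],q[0]]).as_matrix()
def goal(point,local,yaw,tilt):  # tool pose putting hook-local point (mm) at world point
    y,t=np.radians([yaw,tilt]); c,n=np.cos(y),np.sin(y)
    z=np.array([np.sin(t)*c,np.sin(t)*n,-np.cos(t)]); x=np.array([-n,c,0]); M=np.column_stack([x,np.cross(z,x),z])
    H=np.column_stack([M[:,1],M[:,0],-M[:,2]]); return np.array(point)-H@(np.array(local)/1e3)+.011*z, M
def delta(p,M):
    s,m=cur(); print('shift units',(p-s['tool_pos'])/.02,'turn/pi',R.from_matrix(M@m.T).as_rotvec()/np.pi)
def tip():
    s,M=cur(); H=np.column_stack([M[:,1],M[:,0],-M[:,2]]); o=s['tool_pos']-.011*M[:,2]; return [o+H@(np.array(l)/1e3) for l in [(0,0,0),(48,0,-202),(30,0,-234)]]
TIP=(30,0,-234)
E
python3 - <<'E'
from h import *
np.set_printoptions(precision=4,suppress=True)
for P in [(.625,-.040,.150),(.6825,-.040,.130),(.6825,-.040,.090)]:
    g=goal(P,TIP,-6.5,34); print(g[0]); delta(*g)
E
```

```text
[ 0.4764 -0.0231  0.3181]
shift units [ 0.7109  2.7527 -1.044 ] turn/pi [-0.0407 -0.022  -0.0073]
[ 0.5339 -0.0231  0.2981]
shift units [ 3.5859  2.7527 -2.044 ] turn/pi [-0.0407 -0.022  -0.0073]
[ 0.5339 -0.0231  0.2581]
shift units [ 3.5859  2.7527 -4.044 ] turn/pi [-0.0407 -0.022  -0.0073]
```

Emit:
step_arm([
  [1,0.14,0.55,-0.2,-0.008,-0.0044,-0.0015],
  [1,0.14,0.55,-0.2,-0.008,-0.0044,-0.0015],
  [1,0.14,0.55,-0.2,-0.008,-0.0044,-0.0015],
  [1,0.14,0.55,-0.2,-0.008,-0.0044,-0.0014],
  [1,0.15,0.55,-0.24,-0.0087,-0.0044,-0.0014],
  [1,0,0,0,0,0,0],
  [1,0,0,0,0,0,0],
])

```text
time_s: 6.85
tool_pos: [0.4764, -0.0223, 0.3181]
tool_rot: [0.218, 0.713, 0.638, 0.195]
wrist_force: [-0.5, -0.1, -1.8]
opening: 0.259
grip_force: 98.9
```

Run:
```python
from h import *; import pickle
np.set_printoptions(precision=4,suppress=True)
s,M=cur(); i=cams.read_camera('wrist')[:,:,::-1]; cv2.imwrite('pics/w3.png',i); pickle.dump(s,open('w3.pkl','wb'))
cv2.imwrite('pics/w3b.png',cv2.resize(i[80:290,270:550],(800,600),interpolation=cv2.INTER_CUBIC))
print(s['time_s'],s['tool_pos'],s['wrist_force'],*tip())
delta(*goal((.6825,-.040,.130),TIP,-6.5,34))
```

```text
6.85 [ 0.4764 -0.0223  0.3181] [-0.4561 -0.0841 -1.8002] [ 0.4704 -0.0223  0.3275] [ 0.6223 -0.0394  0.187 ] [ 0.6252 -0.0398  0.1504]
shift units [ 2.8707 -0.0047 -1.0121] turn/pi [-0.0001  0.0003 -0.0002]
```

View pics/w3b.png

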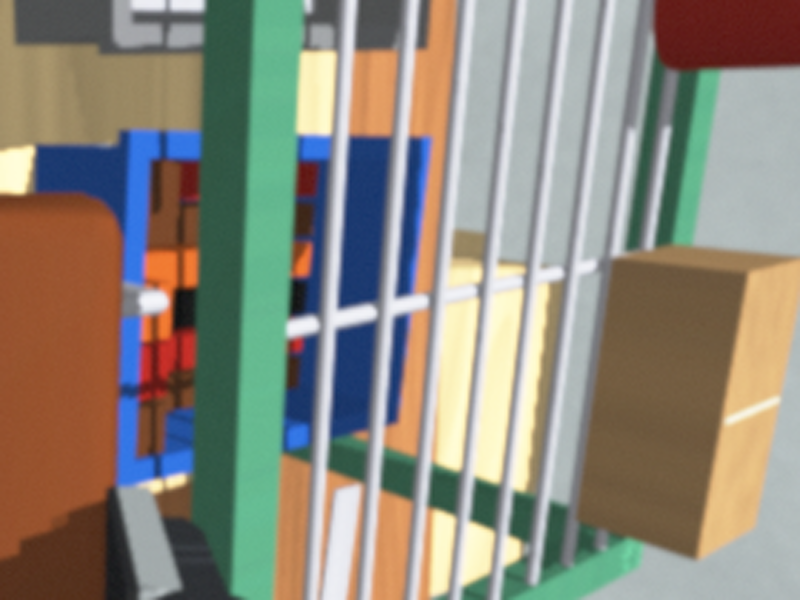

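The hook bend is at (160,300), beside the orange blank at rows 248–340. I need a closer crop with local-y ticks.

Run:
```python
from h import *; import pickle
s=pickle.load(open('w3.pkl','rb')); i=cv2.imread('pics/w3.png')
u,v,w,h=305,120,50,130
c=cv2.resize(i[v:v+h,u:u+w],None,fx=12,fy=4.6,interpolation=cv2.INTER_CUBIC)
p=cams.camera_params('wrist'); q=s['tool_rot']; T=np.eye(4); T[:3,:3]=R.from_quat([q[1],q[2],q[3],q[0]]).as_matrix(); T[:3,3]=s['tool_pos']
E_=np.linalg.inv(T@np.array(p['T_tool_cam'])); Rz=R.from_euler('z',np.radians(-7.5)); C=np.array([.765,-.0803,.03])
def pj(l):
    a=E_@np.append(Rz.apply(np.array(l)/1e3)+C,1); return int((p['cx']-p['fx']*a[0]/a[2]-u+.5)*12),int((p['cy']+p['fy']*a[1]/a[2]-v+.5)*4.6)
for y in (-58,-29,0,29,58):
    for e in (-10,10):
        cv2.line(c,pj((-94,y+e,81)),pj((-74,y+e,81)),(255,255,255),1)
    cv2.putText(c,str(y),pj((-60,y,81)),0,.5,(255,255,255),1)
    for e in (-10,10):
        cv2.line(c,pj((-94,y+e,32)),pj((-74,y+e,32)),(0,255,0),1)
cv2.imwrite('pics/w3c.png',c); print(T@np.array(p['T_tool_cam'])@[0,0,0,1])
```

```text
[0.39300428 0.05456911 0.45328523 1.        ]
```

View pics/w3c.png

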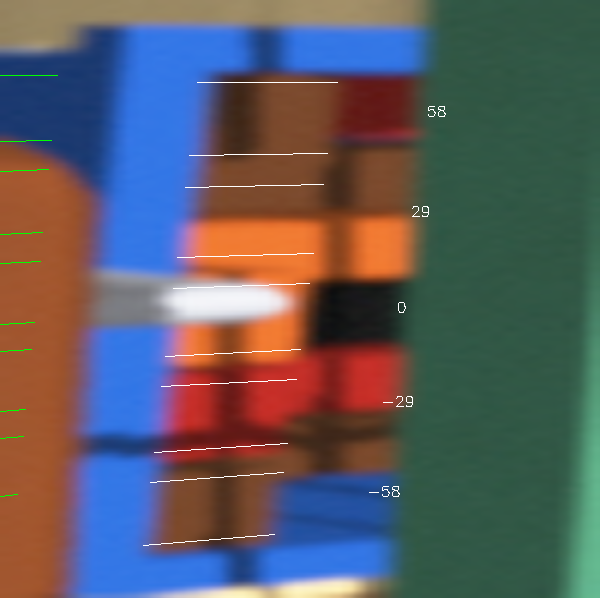

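The +29 slot is open: there is no tall top between image rows 155 and 267, only a low brown top and the side of the orange blank. I'll go in over the lip at +29.

Emit:
step_arm([
  [1,0.3,0.05,-0.5,0,0,0],
  [1,0.5,0.05,-0.51,0,0,0],
  [1,0.5,0,0,0,0,0],
  [1,0.5,0,0,0,0,0],
  [1,0.5,0,0,0,0,0],
  [1,0.4,0,0,0,0,0],
  [1,0.17,0,0,0,0,0],
  [1,0,0,0,0,0,0],
  [1,0,0,0,0,0,0],
])

```text
time_s: 7.8
tool_pos: [0.5327, -0.0211, 0.2971]
tool_rot: [0.218, 0.714, 0.637, 0.195]
wrist_force: [-0.4, 0.1, -1.0]
opening: 0.259
grip_force: 98.9
```

Emit:
step_arm([
  [1,0,0,-0.25,0,0,0],
  [1,0,0,-0.25,0,0,0],
  [1,0,0,-0.25,0,0,0],
  [1,0,0,0,0,0,0],
])

```text
time_s: 8.2
tool_pos: [0.532, -0.0211, 0.2807]
tool_rot: [0.218, 0.714, 0.637, 0.194]
wrist_force: [-0.4, -0.2, -2.2]
opening: 0.265
grip_force: 98.9
```

Emit:
step_arm([
  [1,0,0,-0.25,0,0,0],
  [1,0,0,-0.25,0,0,0],
  [1,0,0,-0.25,0,0,0],
  [1,0,0,-0.25,0,0,0],
  [1,0,0,0,0,0,0],
])

```text
time_s: 8.7
tool_pos: [0.5325, -0.0212, 0.2612]
tool_rot: [0.218, 0.714, 0.637, 0.195]
wrist_force: [0.3, -0.7, -1.8]
opening: 0.259
grip_force: 98.8
```

Emit:
step_arm([
  [1,-0.1,0.01,0,0,0,0],
  [1,-0.15,0.014,0,0,0,0],
  [1,-0.15,0.014,0,0,0,0],
  [1,-0.2,0.018,0,0,0,0],
  [1,-0.2,0.018,0,0,0,0],
  [1,-0.2,0.018,0,0,0,0],
  [1,-0.2,0.018,0,0,0,0],
])

```text
time_s: 9.4
tool_pos: [0.5089, -0.0191, 0.2628]
tool_rot: [0.219, 0.713, 0.636, 0.195]
wrist_force: [3.9, -1.0, -3.1]
opening: 0.255
grip_force: 98.6
```

Emit:
step_arm([
  [1,-0.25,0.022,0,0,0,0],
  [1,-0.25,0.022,0,0,0,0],
  [1,-0.25,0.022,0,0,0,0],
  [1,-0.25,0.022,0,0,0,0],
  [1,-0.25,0.022,0,0,0,0],
  [1,-0.25,0.022,0,0,0,0],
])

```text
time_s: 10.0
tool_pos: [0.4787, -0.0163, 0.2625]
tool_rot: [0.219, 0.713, 0.636, 0.195]
wrist_force: [3.0, -0.6, -2.1]
opening: 0.257
grip_force: 98.6
```

Run:
```python
from h import *; import pickle
np.set_printoptions(precision=4,suppress=True)
s,M=cur(); i=cams.read_camera('wrist')[:,:,::-1]; cv2.imwrite('pics/w4.png',i); pickle.dump(s,open('w4.pkl','wb'))
cv2.imwrite('pics/s4.png',cams.read_camera('scene')[:,:,::-1]);cv2.imwrite('pics/d4.png',cams.read_camera('side')[:,:,::-1])
print(s['time_s'],s['tool_pos'],s['wrist_force'],s['wrist_torque'],*tip())
```

```text
10.0 [ 0.4787 -0.0163  0.2625] [ 2.9544 -0.5865 -2.0906] [-0.2212 -0.3136 -0.1126] [ 0.4725 -0.0156  0.2716] [ 0.6245 -0.0329  0.1312] [ 0.6274 -0.0333  0.0946]
```

Emit:
step_arm([
  [1,-0.25,0.023,0,0,0,0],
  [1,-0.25,0.023,0,0,0,0],
  [1,-0.25,0.023,0,0,0,0],
  [1,-0.25,0.023,0,0,0,0],
  [1,-0.25,0.023,0,0,0,0],
  [1,-0.2,0.018,0,0,0,0],
  [1,-0.2,0.018,0,0,0,0],
  [1,-0.2,0.018,0,0,0,0],
  [1,-0.15,0.014,0,0,0,0],
  [1,-0.1,0.01,0,0,0,0],
])

```text
time_s: 11.15
tool_pos: [0.4367, -0.0125, 0.2624]
tool_rot: [0.219, 0.713, 0.636, 0.195]
wrist_force: [3.6, -1.4, -1.8]
opening: 0.26
grip_force: 98.6
```

Run:
```python
from h import *; import pickle
np.set_printoptions(precision=4,suppress=True)
s,M=cur(); i=cams.read_camera('wrist')[:,:,::-1]; cv2.imwrite('pics/w5.png',i); pickle.dump(s,open('w5.pkl','wb'))
a=cams.read_camera('side')[:,:,::-1]; cv2.imwrite('pics/d5.png',a)
b=cams.read_camera('scene')[:,:,::-1]; cv2.imwrite('pics/s5.png',b)
cv2.imwrite('pics/v5.png',np.hstack([cv2.resize(i[60:260,160:400],None,fx=1.9,fy=3,interpolation=2),cv2.resize(a[170:290,190:310],(340,600),interpolation=2)]))
print(s['time_s'],s['tool_pos'],s['wrist_force'],s['wrist_torque'],*tip())
```

```text
11.15 [ 0.4367 -0.0125  0.2624] [ 3.5605 -1.4088 -1.826 ] [-0.1191 -0.3634 -0.0543] [ 0.4308 -0.0118  0.2716] [ 0.5827 -0.0291  0.1312] [ 0.5857 -0.0295  0.0946]
```

View pics/v5.png

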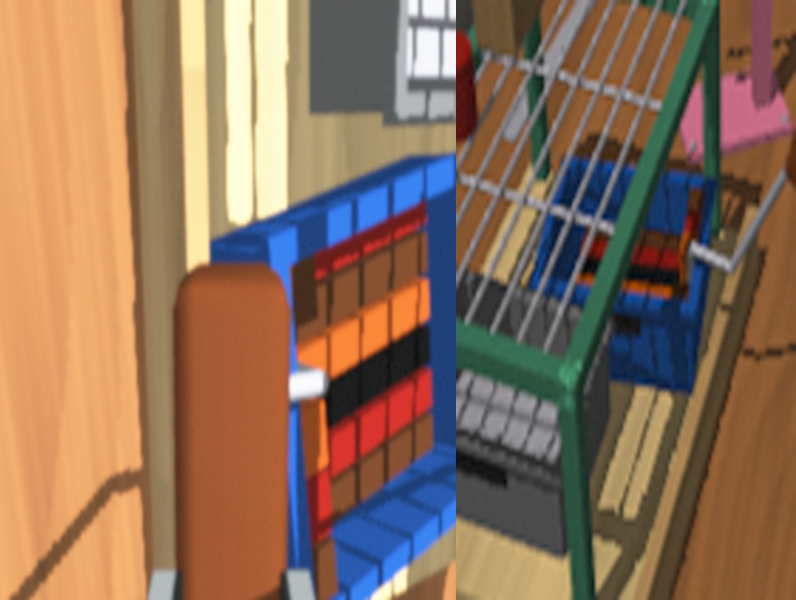

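The wrist view shows the hook still seated over the lip at (305,385). The crate has turned a little anticlockwise, and a small gap remains to the stop's inner edge near (206,5)–(210,235). That was the last picture I may view, so from here I measure numerically.

Run:
```python
from h import *; import pickle
np.set_printoptions(precision=4,suppress=True)
s=pickle.load(open('w5.pkl','rb')); W=lambda x,y:ray('wrist',160+x/1.9,60+y/3,s)
def line(n,a,b,z):
    A,B=onz(W(*a),z),onz(W(*b),z); d=A-B; yaw=np.degrees(np.arctan2(-d[0],d[1])); print(n,A,B,'yaw',yaw,'x at y=-.03',B[0]+d[0]*(-.03-B[1])/d[1])
line('wall inner',(291,262),(313,548),.115)
line('stop inner?',(206,5),(211,230),.06)
line('stop top outer?',(180,5),(184,160),.06)
print('rimcorner',onz(W(213,240),.115), 'inner +y corner',onz(W(291,262),.115))
# stop edges by intensity along rows
i=cv2.imread('pics/w5.png')
for v in (65,90,115): print(v,[(u,i[v,u].tolist()) for u in range(226,290,3)])
```

```text
wall inner [0.5799 0.0098 0.115 ] [ 0.5881 -0.1025  0.115 ] yaw 4.2060535933202665 x at y=-.03 0.5828146876777721
stop inner? [0.57   0.0999 0.06  ] [0.5637 0.0208 0.06  ] yaw -4.5521403135338145 x at y=-.03 0.5596445765037326
stop top outer? [0.5529 0.1004 0.06  ] [0.5485 0.0482 0.06  ] yaw -4.884773570427555 x at y=-.03 0.5417913350809112
rimcorner [0.5302 0.0247 0.115 ] inner +y corner [0.5799 0.0098 0.115 ]
65 [(226, [51, 79, 116]), (229, [68, 100, 132]), (232, [86, 124, 153]), (235, [100, 134, 154]), (238, [98, 134, 154]), (241, [95, 132, 156]), (244, [88, 125, 153]), (247, [78, 111, 137]), (250, [77, 109, 134]), (253, [84, 120, 148]), (256, [169, 234, 253]), (259, [175, 240, 254]), (262, [176, 240, 254]), (265, [174, 238, 253]), (268, [112, 154, 180]), (271, [106, 144, 162]), (274, [110, 151, 169]), (277, [120, 165, 187]), (280, [219, 253, 255]), (283, [220, 253, 255]), (286, [215, 252, 255]), (289, [214, 252, 255])]
90 [(226, [84, 130, 193]), (229, [52, 81, 116]), (232, [85, 120, 148]), (235, [88, 123, 149]), (238, [99, 134, 155]), (241, [97, 133, 155]), (244, [89, 126, 153]),
[... 177 characters left out ...]
 178, 213]), (271, [104, 143, 161]), (274, [109, 149, 169]), (277, [110, 151, 171]), (280, [206, 250, 254]), (283, [220, 253, 255]), (286, [218, 252, 255]), (289, [215, 252, 255])]
115 [(226, [95, 151, 221]), (229, [55, 82, 118]), (232, [67, 97, 129]), (235, [87, 124, 151]), (238, [93, 130, 152]), (241, [95, 133, 152]), (244, [90, 126, 150]), (247, [83, 118, 144]), (250, [81, 114, 139]), (253, [79, 113, 138]), (256, [96, 137, 170]), (259, [168, 232, 252]), (262, [167, 232, 252]), (265, [167, 232, 252]), (268, [151, 216, 244]), (271, [104, 144, 162]), (274, [109, 148, 168]), (277, [113, 154, 173]), (280, [204, 249, 254]), (283, [219, 253, 255]), (286, [218, 253, 255]), (289, [216, 252, 255])]
```

Emit:
step_arm([
  [1,-0.15,0.012,0,0,0,0],
  [1,-0.15,0.012,0,0,0,0],
  [1,-0.15,0.012,0,0,0,0],
  [1,-0.1,0.01,0,0,0,0],
  [1,0,0,0,0,0,0],
])

```text
time_s: 11.8
tool_pos: [0.4257, -0.0116, 0.2624]
tool_rot: [0.218, 0.714, 0.636, 0.195]
wrist_force: [3.1, -1.2, -1.8]
opening: 0.26
grip_force: 98.9
```

Emit:
step_arm([
  [1,-0.1,0.008,0,0,0,0],
  [1,-0.1,0.008,0,0,0,0],
  [1,0,0,0,0,0,0],
])

```text
time_s: 12.1
tool_pos: [0.422, -0.0113, 0.2625]
tool_rot: [0.219, 0.713, 0.636, 0.195]
wrist_force: [3.6, -0.8, -2.0]
opening: 0.259
grip_force: 98.8
```

Emit:
step_arm([
  [1,-0.1,0.008,0,0,0,0],
  [1,-0.1,0.008,0,0,0,0],
])

```text
time_s: 12.3
tool_pos: [0.4183, -0.011, 0.2626]
tool_rot: [0.219, 0.713, 0.636, 0.195]
wrist_force: [6.0, -2.1, -3.3]
opening: 0.26
grip_force: 98.6
```

Emit:
step_arm([
  [1,-0.1,0.008,0,0,0,0],
  [1,-0.1,0.008,0,0,0,0],
])

```text
time_s: 12.5
tool_pos: [0.4146, -0.0108, 0.2628]
tool_rot: [0.219, 0.713, 0.636, 0.196]
wrist_force: [9.4, -1.7, -5.8]
opening: 0.26
grip_force: 98.6
```

Emit:
step_arm([
  [1,-0.05,0.004,0,0,0,0],
  [1,-0.05,0.004,0,0,0,0],
])

```text
time_s: 12.7
tool_pos: [0.4131, -0.0107, 0.2631]
tool_rot: [0.22, 0.713, 0.636, 0.196]
wrist_force: [10.5, -1.3, -6.2]
opening: 0.257
grip_force: 98.6
```

```bash
cat > m.py <<'E'
from h import *
np.set_printoptions(precision=4,suppress=True)
s,M=cur(); i=cams.read_camera('wrist')
def rows(i,s):
    c=i.astype(int); blue=(c[:,:,2]>c[:,:,0]*1.6)&(c[:,:,2]>c[:,:,1]*1.3)&(c[:,:,2]>60)
    pts=[]
    for v in range(100,270,6):
        b=np.flatnonzero(blue[v,200:420])+200
        if len(b): 
            g=np.flatnonzero(np.diff(b)>1); e=b[g[0]] if len(g) else b[-1]
            p=onz(ray('wrist',e+1,v,s),.115); pts.append((v,b[0],e,*p[:2].round(4)))
    return pts,blue
pts,bl=rows(i,s)
for p in pts: print(*p)
print(s['time_s'],s['tool_pos'],s['wrist_force'],*tip())
E
python3 m.py
```

```text
130 399 419 0.7416 0.005
136 313 419 0.7421 -0.003
142 287 376 0.657 0.0018
148 303 318 0.5657 0.0092
154 310 317 0.5638 0.0031
160 312 317 0.5633 -0.0033
166 313 317 0.5628 -0.0098
172 313 317 0.5623 -0.0163
178 313 317 0.5618 -0.0229
184 313 316 0.5599 -0.0292
190 384 419 0.7467 -0.0794
196 313 316 0.5589 -0.0427
202 312 316 0.5584 -0.0495
208 312 316 0.5578 -0.0565
214 312 316 0.5573 -0.0634
220 312 316 0.5567 -0.0705
226 312 317 0.5576 -0.0781
232 311 316 0.5556 -0.0848
238 311 316 0.5551 -0.0921
244 311 316 0.5545 -0.0995
250 330 397 0.7003 -0.1575
256 329 381 0.6663 -0.1548
262 335 362 0.6292 -0.1503
268 341 347 0.6019 -0.1487
12.7 [ 0.4131 -0.0107  0.2631] [10.5092 -1.3073 -6.2421] [ 0.4069 -0.01    0.2722] [ 0.5593 -0.0275  0.1323] [ 0.5625 -0.0278  0.0957]
```

The inner wall edge now runs at −5.2°, parallel to the stop, and the pull has risen to 10 N, so the crate is square against it. I'll unload the hook and lift it out.

Emit:
step_arm([
  [1,0.1,-0.008,0,0,0,0],
  [1,0.1,-0.008,0,0,0,0],
  [1,0.15,-0.012,0,0,0,0],
  [1,0,0,0,0,0,0],
  [1,0,0,0,0,0,0],
])

```text
time_s: 13.25
tool_pos: [0.4184, -0.0109, 0.2615]
tool_rot: [0.218, 0.714, 0.637, 0.194]
wrist_force: [2.4, -0.6, -3.0]
opening: 0.258
grip_force: 99.7
```

```bash
python3 m.py | sed -n '5,20p;25,40p'
```

```text
154 309 316 0.5648 0.0039
160 312 316 0.5643 -0.0024
166 313 316 0.5638 -0.0088
172 313 316 0.5633 -0.0153
178 313 316 0.5628 -0.0218
184 386 419 0.7453 -0.0686
190 383 419 0.7458 -0.0774
196 313 316 0.5613 -0.0417
202 312 315 0.5594 -0.0482
208 312 315 0.5588 -0.055
214 312 315 0.5583 -0.0619
220 312 315 0.5577 -0.0689
226 312 315 0.5572 -0.0759
232 311 315 0.5566 -0.083
238 311 315 0.5561 -0.0902
244 311 315 0.5555 -0.0975
13.25 [ 0.4184 -0.0109  0.2615] [ 2.4119 -0.6257 -2.994 ] [ 0.4123 -0.0102  0.2706] [ 0.5639 -0.0275  0.1299] [ 0.5669 -0.0278  0.0933]
```

Emit:
step_arm([
  [1,0.15,-0.012,0,0,0,0],
  [1,0.15,-0.012,0,0,0,0],
  [1,0,0,0,0,0,0],
  [1,0,0,0,0,0,0],
])

```text
time_s: 13.7
tool_pos: [0.4244, -0.0114, 0.2616]
tool_rot: [0.218, 0.714, 0.637, 0.194]
wrist_force: [-0.1, -0.5, -1.2]
opening: 0.26
grip_force: 100.0
```

Emit:
step_arm([
  [1,0,0,0.2,0,0,0],
  [1,0,0,0.2,0,0,0],
  [1,0,0,0.2,0,0,0],
  [1,0,0,0,0,0,0],
])

```text
time_s: 14.1
tool_pos: [0.4257, -0.0116, 0.2758]
tool_rot: [0.219, 0.713, 0.636, 0.196]
wrist_force: [-0.0, -0.6, -1.3]
opening: 0.259
grip_force: 100.0
```

Unloaded. Next I lift clear: tip to about z .14, then check the crate and withdraw.

Emit:
step_arm([
  [1,0,0,0.3,0,0,0],
  [1,0,0,0.4,0,0,0],
  [1,0,0,0.4,0,0,0],
  [1,0,0,0.4,0,0,0],
  [1,0,0,0.2,0,0,0],
  [1,0,0,0,0,0,0],
  [1,0,0,0,0,0,0],
])

```text
time_s: 14.8
tool_pos: [0.4248, -0.0115, 0.3082]
tool_rot: [0.218, 0.714, 0.637, 0.195]
wrist_force: [0.4, 0.4, -2.5]
opening: 0.257
grip_force: 100.0
```

```bash
python3 m.py | sed -n '1,40p'
```

```text
130 364 389 0.746 0.0042
136 276 388 0.7439 -0.004
142 260 336 0.6438 0.0025
148 260 260 0.5315 0.0128
154 359 386 0.7399 -0.0292
160 359 386 0.7399 -0.038
166 358 386 0.74 -0.0469
172 359 385 0.7379 -0.0554
178 359 385 0.738 -0.0645
184 356 385 0.738 -0.0737
190 357 384 0.7359 -0.0825
196 355 384 0.7359 -0.0918
202 358 383 0.7337 -0.1008
208 358 383 0.7338 -0.1103
214 356 383 0.7338 -0.12
220 357 382 0.7316 -0.1292
226 344 382 0.7316 -0.1391
232 321 382 0.7316 -0.1491
238 312 381 0.7293 -0.1585
244 312 365 0.6937 -0.1569
250 322 341 0.645 -0.1501
14.8 [ 0.4248 -0.0115  0.3082] [ 0.421   0.4285 -2.4905] [ 0.4186 -0.0107  0.317 ] [ 0.5703 -0.0281  0.1764] [ 0.5733 -0.0284  0.1398]
```

Emit:
step_arm([
  [1,-0.5,0,0.2,0,0,0],
  [1,-0.9,0,0.3,0,0,0],
  [1,-0.9,0,0.3,0,0,0],
  [1,-0.7,0,0.3,0,0,0],
  [1,0,-0.3,0.2,0.0042,0.037,0],
  [1,0,-0.5,0.2,0.0042,0.037,0],
  [1,0,-0.8,0,0.0042,0.037,0],
  [1,0.3,-1,0,0.0042,0.037,0],
  [1,0.6,-1,0,0.0045,0.04,0],
  [1,0.9,-1,0,0,0,0.015],
  [1,0.9,-0.5,0,0,0,0.015],
  [1,0.5,0,0,0,0,0],
])

```text
time_s: 16.05
tool_pos: [0.442, -0.1145, 0.3364]
tool_rot: [-0.001, 0.715, 0.699, -0.003]
wrist_force: [0.5, 0.2, -2.1]
opening: 0.261
grip_force: 100.0
```

Run:
```python
from h import *; import pickle
np.set_printoptions(precision=4,suppress=True)
s,M=cur()
for n in ('wrist','scene','side'): cv2.imwrite(f'pics/{n}6.png',cams.read_camera(n)[:,:,::-1])
pickle.dump(s,open('w6.pkl','wb'))
print(s['time_s'],s['tool_pos'],M,s['wrist_force'],*tip())
st=np.array([.413,-.2965,0]);Rz=R.from_euler('z',14.9,degrees=True)
for l in [(.08,0,.305),(0,0,.290),(0,0,.267)]:
    delta(*goal(st+Rz.apply(l),(0,0,0),14.9,0))
# crate check in wrist image: blue extents per row
i=cv2.imread('pics/wrist6.png').astype(int); b=(i[:,:,0]>i[:,:,2]*1.6)&(i[:,:,0]>i[:,:,1]*1.3)&(i[:,:,0]>60)
for v in range(20,420,20):
    k=np.flatnonzero(b[v,200:])+200
    if len(k): print(v,k[0],k[-1],len(k))
```

```text
16.05 [ 0.442  -0.1145  0.3364] [[ 0.0215  0.9997 -0.0065]
 [ 0.9998 -0.0215 -0.0025]
 [-0.0027 -0.0065 -1.    ]] [ 0.4831  0.1631 -2.133 ] [ 0.4399 -0.1124  0.3479] [ 0.4863 -0.1136  0.1455] [ 0.4681 -0.1133  0.1136]
shift units [ 2.5235 -8.1746 -2.1438] turn/pi [ 0.0008 -0.0024  0.0891]
shift units [-1.342  -9.2031 -2.8938] turn/pi [ 0.0008 -0.0024  0.0891]
shift units [-1.342  -9.2031 -4.0438] turn/pi [ 0.0008 -0.0024  0.0891]
60 387 559 120
80 380 559 36
100 378 395 18
120 375 553 39
140 372 559 39
160 370 559 43
180 367 559 50
200 368 557 139
```

Run:
```python
from h import *; import pickle
np.set_printoptions(precision=4,suppress=True)
s=pickle.load(open('w6.pkl','rb')); im=cv2.imread('pics/wrist6.png'); i=im.astype(int); b=(i[:,:,0]>i[:,:,2]*1.6)&(i[:,:,0]>i[:,:,1]*1.3)&(i[:,:,0]>60)
A=[];F=[];S=[]
for v in range(84,196,4):
    k=np.flatnonzero(b[v,300:420])+300
    e=k[np.flatnonzero(np.diff(k)>1)[0]] if (np.diff(k)>1).any() else k[-1]
    A.append(onz(ray('wrist',e+1,v,s),.115)[:2]); F.append(onz(ray('wrist',k[0],v,s),.115)[:2])
for n,X in (('inner',A),('front',F)):
    X=np.array(X); c=np.polyfit(X[:,1],X[:,0],1); r=X[:,0]-np.polyval(c,X[:,1]); g=abs(r)<.003; c=np.polyfit(X[g,1],X[g,0],1)
    print(n,'yaw',-np.degrees(np.arctan(c[0])),'x@-.05',np.polyval(c,-.05),g.sum(),len(X),X[:,1].min(),X[:,1].max())
for v in (10,30,240,260): print(v,[(u,int(im[v,u].sum())) for u in range(290,400,3)])
```

```text
inner yaw -5.448991541889433 x@-.05 0.5612838211653007 26 28 -0.13146843691305088 -0.015002058070784148
front yaw -4.582184366422843 x@-.05 0.5431609701614006 27 28 -0.13105348262555583 -0.014621031590619275
10 [(290, 465), (293, 461), (296, 480), (299, 497), (302, 506), (305, 496), (308, 506), (311, 483), (314, 483), (317, 489), (320, 498), (323, 482), (326, 479), (329, 503), (332, 499), (335, 499), (338, 493), (341, 491), (344, 486), (347, 503), (350, 517), (353, 507), (356, 485), (359, 416), (362, 240), (365, 278), (368, 319), (371, 291), (374, 373), (377, 642), (380, 648), (383, 646), (386, 648), (389, 684), (392, 580), (395, 384), (398, 368)]
30 [(290, 459), (293, 477), (296, 489), (299, 493), (302, 501), (305, 494), (308, 503), (311, 482), (314, 477), (317, 484), (320, 497), (323, 481), (326, 479), (329, 501), (332, 494), (335, 504), (338, 493), (341, 487), (344, 484), (347, 508), (350, 517), (353, 508), (356, 414), (359, 238), (362, 260), (365, 316), (368, 297), (371, 316), (374, 642), (377, 655), (380, 654), (383, 655), (386, 681), (389, 641), (392, 385), (395, 398), (398, 39
[... 201 characters left out ...]
(338, 475), (341, 499), (344, 504), (347, 481), (350, 467), (353, 462), (356, 263), (359, 249), (362, 254), (365, 251), (368, 241), (371, 234), (374, 238), (377, 235), (380, 232), (383, 294), (386, 437), (389, 475), (392, 473), (395, 471), (398, 364)]
260 [(290, 339), (293, 336), (296, 338), (299, 343), (302, 294), (305, 174), (308, 101), (311, 157), (314, 489), (317, 512), (320, 513), (323, 512), (326, 456), (329, 426), (332, 406), (335, 450), (338, 481), (341, 500), (344, 504), (347, 478), (350, 431), (353, 239), (356, 248), (359, 245), (362, 247), (365, 241), (368, 240), (371, 322), (374, 461), (377, 401), (380, 278), (383, 470), (386, 481), (389, 475), (392, 482), (395, 456), (398, 260)]
```

The crate is square with the stop, and it stayed put after release. Next I bring the hook to the stand and check the remaining gap from the same picture.

Emit:
step_arm([
  [1,0.5,-1,0,0,0,0.009],
  [1,0.5,-1,0,0,0,0.01],
  [1,0.5,-1,0,0,0,0.01],
  [1,0.5,-1,0,0,0,0.01],
  [1,0.3,-1,0,0,0,0.01],
  [1,0.2,-1,0,0.0008,0,0.01],
  [1,0,-1,0,0,0,0.01],
  [1,0,-0.9,-0.4,0,-0.0024,0.01],
  [1,0,-0.27,-0.8,0,0,0.01],
  [1,0,0,-0.8,0,0,0],
  [1,0,0,-0.1,0,0,0],
  [1,0,0,0,0,0,0],
])

```text
time_s: 17.4
tool_pos: [0.4891, -0.2754, 0.2953]
tool_rot: [0.0, 0.609, 0.793, -0.0]
wrist_force: [-0.2, 0.5, -1.7]
opening: 0.254
grip_force: 100.0
```

Run:
```python
from h import *; import pickle
np.set_printoptions(precision=4,suppress=True)
s=pickle.load(open('w6.pkl','rb'))
A,B=onz(ray('wrist',393.5,10,s),.06),onz(ray('wrist',390.8,30,s),.06); print('stop inner',A,B)
for y in (-5,):
    print('x@-.05',A[0]+(-.05-A[1])*np.tan(np.radians(5)))
s,M=cur(); print(s['time_s'],s['tool_pos'],M[:,1],M[:,2],s['wrist_force'])
pickle.dump(s,open('w7.pkl','wb')); i=cams.read_camera('wrist'); cv2.imwrite('pics/w7.png',i[:,:,::-1])
st=np.array([.413,-.2965,0]);Rz=R.from_euler('z',14.9,degrees=True)
for l in [(0,0,.305),(0,0,.290),(0,0,.267)]: delta(*goal(st+Rz.apply(l),(0,0,0),14.9,0))
# stand & bar in picture: dark grey / brown masks
hsv=cv2.cvtColor(i,cv2.COLOR_RGB2HSV); br=cv2.inRange(hsv,(3,120,50),(12,255,190))
n,l,st_,c=cv2.connectedComponentsWithStats(br)
for k in range(1,n):
    if st_[k,4]>600: print('brown',st_[k],c[k])
```

```text
stop inner [0.5726 0.0697 0.06  ] [0.5708 0.049  0.06  ]
x@-.05 0.5620790229162479
17.4 [ 0.4891 -0.2754  0.2953] [0.9663 0.2574 0.0003] [ 0.0004 -0.0003 -1.    ] [-0.2239  0.4686 -1.6824]
shift units [-3.8354 -1.0383 -0.1082] turn/pi [ 0.0004  0.0006 -0.0002]
shift units [-3.8354 -1.0383 -0.8582] turn/pi [ 0.0004  0.0006 -0.0002]
shift units [-3.8354 -1.0383 -2.0082] turn/pi [ 0.0004  0.0006 -0.0002]
brown [423   0  95  38 737] [478.2361  12.2388]
brown [401  31  90  60 920] [442.2141  69.1804]
brown [ 251  147   62  218 9614] [278.8837 263.1244]
```

Emit:
step_arm([
  [1,-0.4,-0.11,0,0,0,0],
  [1,-0.55,-0.15,0,0,0,0],
  [1,-0.55,-0.15,0,0,0,0],
  [1,-0.55,-0.15,0,0,0,0],
  [1,-0.55,-0.15,0,0,0,0],
  [1,-0.55,-0.15,0,0,0,0],
  [1,-0.45,-0.12,0,0,0,0],
  [1,-0.24,-0.06,-0.1,0,0,0],
  [1,0,0,-0.4,0,0,0],
  [1,0,0,0,0,0,0],
])

```text
time_s: 18.45
tool_pos: [0.4122, -0.2965, 0.2837]
tool_rot: [-0.001, 0.61, 0.793, 0.0]
wrist_force: [-0.3, 0.5, -2.1]
opening: 0.258
grip_force: 100.0
```

Run:
```python
from h import *; import pickle
np.set_printoptions(precision=4,suppress=True)
s,M=cur(); i=cams.read_camera('wrist'); cv2.imwrite('pics/w8.png',i[:,:,::-1]); pickle.dump(s,open('w8.pkl','wb'))
print(s['time_s'],s['tool_pos'],s['wrist_force'])
st=np.array([.413,-.2965,0]);Rz=R.from_euler('z',14.9,degrees=True)
delta(*goal(st+Rz.apply((0,0,.267)),(0,0,0),14.9,0))
# dark prong upstands: grey profile along prong row, columns
def pj(X):
    p=cams.camera_params('wrist'); q=s['tool_rot']; T=np.eye(4); T[:3,:3]=M; T[:3,3]=s['tool_pos']
    a=np.linalg.inv(T@np.array(p['T_tool_cam']))@np.append(X,1); return p['cx']-p['fx']*a[0]/a[2],p['cy']+p['fy']*a[1]/a[2]
for l in [(.026,.028,.249),(.023,.028,.257),(-.023,.028,.257),(-.05,.028,.249),(.013,.055,.281),(-.013,.055,.281)]: print(l,pj(st+Rz.apply(l)))
v=int(pj(st+Rz.apply((.023,.028,.257)))[1])
for r in (v-3,v,v+3): print(r,[(u,*i[r,u].tolist()) for u in range(195,345,4)])
```

```text
18.45 [ 0.4122 -0.2965  0.2837] [-0.2847  0.4941 -2.1344]
shift units [ 0.0234  0.004  -1.4078] turn/pi [-0.0002 -0.0001 -0.    ]
(0.026, 0.028, 0.249) (np.float64(326.70084272427994), np.float64(188.22681333414056))
(0.023, 0.028, 0.257) (np.float64(323.2048950036469), np.float64(190.979169689174))
(-0.023, 0.028, 0.257) (np.float64(241.9939531988818), np.float64(190.9133648518065))
(-0.05, 0.028, 0.249) (np.float64(197.69201710809278), np.float64(188.12322734896384))
(0.013, 0.055, 0.281) (np.float64(310.02628587631534), np.float64(145.74772111185752))
(-0.013, 0.055, 0.281) (np.float64(255.64201810651764), np.float64(145.7102218994895))
187 [(195, 119, 124, 133), (199, 118, 123, 132), (203, 119, 124, 134), (207, 118, 122, 133), (211, 118, 122, 132), (215, 119, 124, 133), (219, 119, 125, 134), (223, 119, 123, 133), (227, 119, 124, 133), (231, 118, 124, 134), (235, 109, 112, 121), (239, 61, 62, 67), (243, 60, 62, 67), (247, 60, 62, 67), (251, 72, 51, 42), (255, 134, 72, 39), (259, 157, 85, 47), (263, 177, 98, 56), (267, 177, 98, 56), (271, 178, 99, 57), (275, 180, 100, 58), (279, 18
[... 1241 characters left out ...]
(211, 116, 121, 129), (215, 115, 119, 128), (219, 114, 119, 127), (223, 116, 122, 129), (227, 115, 122, 130), (231, 115, 120, 128), (235, 70, 73, 78), (239, 62, 63, 67), (243, 59, 61, 65), (247, 59, 61, 64), (251, 76, 53, 45), (255, 133, 71, 40), (259, 158, 86, 48), (263, 176, 98, 58), (267, 177, 98, 55), (271, 179, 98, 56), (275, 180, 100, 58), (279, 180, 100, 56), (283, 182, 103, 61), (287, 183, 104, 61), (291, 183, 104, 59), (295, 187, 107, 64), (299, 187, 106, 63), (303, 182, 103, 60), (307, 167, 91, 51), (311, 129, 76, 54), (315, 87, 92, 99), (319, 73, 75, 80), (323, 115, 119, 127), (327, 115, 119, 126), (331, 201, 141, 99), (335, 223, 153, 99), (339, 222, 152, 96), (343, 221, 150, 94)]
```

Emit:
step_arm([
  [1,0.08,0.02,-0.4,0,0,0],
  [1,0,0,-0.4,0,0,0],
  [1,0,0,-0.3,0,0,0],
  [1,0,0,-0.2,0,0,0],
  [1,0,0,-0.1,0,0,0],
  [1,0,0,0,0,0,0],
])

```text
time_s: 19.1
tool_pos: [0.4143, -0.2966, 0.2569]
tool_rot: [0.0, 0.609, 0.793, 0.0]
wrist_force: [0.8, -0.6, -2.3]
opening: 0.255
grip_force: 100.0
```

Emit:
step_arm([
  [1,0,0,-0.06,0,0,0],
  [1,0,0,-0.06,0,0,0],
  [1,0,0,0,0,0,0],
])

```text
time_s: 19.4
tool_pos: [0.4146, -0.297, 0.2552]
tool_rot: [0.001, 0.609, 0.793, -0.0]
wrist_force: [0.1, -1.0, -2.4]
opening: 0.257
grip_force: 100.0
```

Emit:
step_arm([
  [1,0,0,-0.05,0,0,0],
  [1,0,0,0,0,0,0],
])

```text
time_s: 19.6
tool_pos: [0.4147, -0.297, 0.2552]
tool_rot: [0.001, 0.609, 0.793, -0.0]
wrist_force: [-1.5, 1.0, 4.3]
opening: 0.256
grip_force: 100.7
```

Contact: the bar is resting on the prongs. I'll release slowly and then rise.

Emit:
step_arm([
  [0.7,0,0,0,0,0,0],
  [0.5,0,0,0,0,0,0],
  [0.3,0,0,0,0,0,0],
  [0,0,0,0,0,0,0],
  [0,0,0,0,0,0,0],
  [0,0,0,0,0,0,0],
  [0,0,0,0,0,0,0],
  [0,0,0,0,0,0,0],
], squeeze=20)

```text
time_s: 20.4
tool_pos: [0.4144, -0.2967, 0.2539]
tool_rot: [0.001, 0.609, 0.793, -0.0]
wrist_force: [0.2, -0.1, 0.1]
opening: 0.999
grip_force: 0.0
```

Emit:
step_arm([
  [0,0,0,0.3,0,0,0],
  [0,0,0,0.6,0,0,0],
  [0,0,0,1,0,0,0],
  [0,0,0,1,0,0,0],
  [0,0,0,1,0,0,0],
  [0,0,0,1,0,0,0],
  [0,0,0,0.9,0,0,0],
  [0,0,0,0,0,0,0],
  [0,0,0,0,0,0,0],
  [0,0,0,0,0,0,0],
])

```text
time_s: 21.4
tool_pos: [0.414, -0.2963, 0.3689]
tool_rot: [-0.0, 0.609, 0.793, 0.0]
wrist_force: [0.2, 0.1, -0.5]
opening: 1.001
grip_force: 0.0
```

Run:
```python
from h import *
np.set_printoptions(precision=4,suppress=True)
s,M=cur(); i=cams.read_camera('wrist'); cv2.imwrite('pics/w9.png',i[:,:,::-1])
print(s['time_s'],s['tool_pos'],s['opening'],s['wrist_force'])
hsv=cv2.cvtColor(i,cv2.COLOR_RGB2HSV); br=cv2.inRange(hsv,(3,140,50),(12,255,200)); br[:,:200]=0; br[:,400:]=0
n,l,t,c=cv2.connectedComponentsWithStats(br); k=1+np.argmax(t[1:,4]); print(t[k])
P=cv2.minAreaRect(np.argwhere(l==k)[:,::-1].astype(np.float32)); b=cv2.boxPoints(P)
W=[onz(ray('wrist',*p,s),.281) for p in b]; st=np.array([.414,-.2965,0])
print(np.array([R.from_euler('z',-14.9,degrees=True).apply(w-st) for w in W]))
# crate before/after and bystanders in fixed views
for n in ('scene','side'):
    a=cams.read_camera(n); cv2.imwrite(f'pics/{n}9.png',a[:,:,::-1])
    o=cv2.imread(f'pics/{n}0.png')[:,:,::-1]; d=cv2.absdiff(a,o).max(2)
    m,l,t,c=cv2.connectedComponentsWithStats((cv2.medianBlur(d,3)>40).astype(np.uint8))
    print(n,[t[q].tolist() for q in range(1,m) if t[q,4]>25])
```

```text
21.4 [ 0.414  -0.2963  0.3689] 1.001265672434917 [ 0.1937  0.0523 -0.463 ]
[ 265  138   35  139 4490]
[[-0.0117  0.054   0.281 ]
 [ 0.0127  0.0541  0.281 ]
 [ 0.0143 -0.0543  0.281 ]
 [-0.013  -0.0543  0.281 ]]
scene [[123, 0, 92, 70, 2393], [247, 0, 11, 11, 72], [294, 0, 8, 6, 39], [190, 7, 59, 46, 1076], [286, 18, 23, 20, 379], [238, 24, 22, 22, 247], [217, 49, 12, 11, 59], [99, 56, 181, 131, 4898], [82, 62, 65, 87, 1726], [266, 66, 10, 5, 28], [271, 76, 40, 44, 980], [230, 112, 13, 6, 59], [126, 162, 59, 60, 1300], [215, 202, 10, 14, 72], [252, 212, 52, 38, 1109], [74, 232, 15, 20, 221], [272, 249, 21, 6, 72], [300, 262, 10, 14, 83], [257, 274, 8, 8, 50], [266, 281, 47, 19, 658]]
side [[371, 2, 175, 196, 13039], [456, 3, 42, 12, 223], [314, 22, 53, 98, 2219], [444, 23, 11, 28, 69], [406, 45, 32, 6, 166], [354, 171, 35, 27, 402], [434, 171, 6, 12, 34], [334, 184, 13, 8, 63], [475, 185, 18, 36, 229], [198, 195, 34, 32, 432], [317, 195, 11, 7, 33], [225, 197, 14, 15, 83], [385, 198, 17, 25, 269], [246, 202, 48, 46, 1389], [414, 205, 32, 40, 436], [213, 213, 15, 15, 97], [227, 215, 9, 8, 47], [438, 227, 19, 7, 58], [388, 228, 32, 46, 648], [462, 253, 12, 11, 68]]
```

```bash
python3 -c "
from station import manip
print(manip.hand_in())"
```

```text
the job is handed in; nothing more can be done
None
```

The job is handed in at about 21 s of robot time: the blue crate sits square against the wooden stop, drawn there by the hook alone, and the hook hangs centred by its crossbar in the dark stand's notch; the grey crate, spray bottle and knife were not touched.

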